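# Hook an ink-jar bracket onto a slotted upright and load it

## Robot

A 6-joint arm with a two-finger parallel gripper is mounted at the origin on the work surface. World frame = base frame: x ahead of the robot, y to its left, z up, the work surface at z = 0. Lengths are in m, angles in rad, forces in N, time in s.
With the tool pointing down it reaches from about 0.35 to 0.85 m from the base axis. Payload 8.1 kg.
Tool frame: the origin (TCP) lies on the mounting face of the last link; the fingertips stand 186 mm ahead of it and the grasp point (between the pads) lies 167 mm ahead of it; z points along the fingers, y is the line along which they close (so a half turn about z gives the same grasp; the last joint's range is limited). The gripper opens to 93 mm and grips with 3 to 60 N. Pads are 15 mm wide; open, the fingers measure 128 mm over their backs; the gripper's body (75 mm by 188 mm) begins 65 mm behind the grasp point.
Start: joints at [-1.422, 0.13, 1.488, -0, 1.523, -0.085], TCP at [0.139, -0.584, 0.405] pointing down, gripper open.
Joint ranges: [-2.96, 2.96], [-0.89, 2.26], [0.02, 2.5], [-1.34, 4.48], [0, 2.73], [-2.66, 2.66]. Speed limits (rad/s): [2.39, 2.39, 2.79, 3.14, 3.14, 3.14].

## Interface

Orientations are given as a rotation vector (axis times angle).
In Python, from plant import read_state, read_camera, camera_params, close_job gives the robot as it stands. The module is installed in compiled form; this text tells all that it offers.
- The arm moves only by the tool servo_tool, never from a script. Its argument "increments" is a list of rows, each an object with "slide": the shift along the tool's x, y, z in mm, a list of three; "dr": the turn, a rotation vector about the tool's x, y, z in rad, a list of three; "jaw": the closure, from 0 (fully open) to 1 (shut). In form: [{"slide": [x, y, z], "dr": [ax, ay, az], "jaw": jaw}, ...]. A call has 1 to 20 rows; each row is the pose to reach, as a shift and turn from the pose commanded when the call began, along the tool's axes at that moment; what a row does not reach only later rows make up. A row lasts 1/10 s, in which the tool goes at most 50 mm and 8.59 degrees, less where a joint would pass 70% of its speed; a pose out of reach is approached as far as the arm can. A call with a gripper value outside its range is refused whole. The fingers move at their own pace and stop on an object; "force" is the grip in N (left out, the last holds). Time passes only in rows, so rows that repeat a pose let the fingers close. It gives the time, the measured TCP pose, the force, the opening and the grip force at its end, in the units of the state.
- read_state(): the state, without advancing time (a new reading comes with each control period).
- read_camera(name): name is "side" or "top" or "wrist"; returns (picture, depth): 400x640x3 uint8, red, green, blue; 400x640 float32, m along the optical axis (not along the pixel's ray), 0 where there is no reading.
- camera_params(name): a dict with "fx", "fy", "cx", "cy" (pixels), "rvec" (rotation vector, rad) and "tvec" (3), from world to camera coordinates, as OpenCV has them. Camera axes: x right, y down, z forward; pixel columns grow to the right and rows downward; lengths in m; the calibration is good to about 2 mm. A picture is of the moment at which its call begins: read the wrist's pose just before it. camera_params takes no time and is no camera call; for the wrist camera it gives the pose at the moment of the call.
- close_job(): hands the job in; it is judged then, once.
The state is a dict: "t": time; "q": joint angles; "dq": joint speeds; "joint_torque": joint torques, N m; "tool_pos": TCP position; "orientation": TCP orientation; "force": force on the tool from outside, world axes, zero at the start; "wrist_torque": the same for the moment, N m; "opening": finger opening in m; "gripper_force": force on a finger pad.
Only numpy, scipy, OpenCV 4.12 (cv2) and the standard library are available. Lean on these libraries where they do the work, as an engineer would, in place of code of your own. Each camera call takes 0.05 s, during which the arm holds its last target. There are 200 camera calls.

## Task

Fit the loose blue bracket to the free upright: push its two hooks through the two slots in the yellow-marked band, then down until both hooks are fully home. Then stand the yellow-lidded ink jar on the bracket's tray, set down rather than dropped, and leave everything else on the bench where it is.

Things in the scene. Friction and masses are not known exactly. Their poses are not given: they have to be found in the camera images.
- bracket_grip (a point): Middle of the straight arm of the loose blue steel bracket (0.35 kg, varies), 28 mm above its base, near its centre of mass; pinch the arm here from above, across y. x towards the hooks, y across, z up. The arm is a plain bar 10 mm thick (y), from 45 mm in -x to 80 mm in +x, 14 mm above and below this point.
- bracket: The same bracket, standing on its base on the bench; origin on the base, 28 mm below bracket_grip, same axes. Flange at +x: 36 mm wide, 100 mm tall from the base, its back face (which meets the upright) at x = 85 mm, with two hooks one above the other. Square tray at the other end, 80 mm wide, x from -125 to -45 mm, rim 18 mm above the base.
- hook_hi (a point): Upper hook: underside of its neck, 2 mm out from the flange's back; 87 mm in x and 48 mm in z from bracket_grip, same axes. Neck 6 mm wide (y), 12 mm tall, 10.5 mm long; a tab at its outer 5 mm hangs 12 mm lower, so the hook is 24 mm tall over all. Meets slot_hi when home.
- hook_lo (a point): Lower hook, same shape, the same point, 60 mm below hook_hi. Meets slot_lo when home.
- tray (a point): On the bracket: centre of the tray's inner floor, 85 mm in -x from and 25 mm below bracket_grip, same axes; inner room 74 x 74 mm, floor 3 mm thick, rim 15 mm above the floor.
- upright: Free upright, fixed: white steel channel 50 mm wide (y), 236 mm tall with its yellow top cap; front plate 4 mm thick (x from -20 to -16 mm) with three slots in a column, 12 mm wide, 30 mm tall, 60 mm apart, open behind. The band round the two upper slots, 105 to 195 mm up, is yellow. Foot foot 110 mm wide, 12 mm high, x from -55 to 95 mm. Origin underneath; x points away from the robot, z up.
- slot_hi (a point): Upper yellow slot: middle of its lower edge, half-way through the plate, 165 mm above the bench. x goes through the plate the way the hooks are pushed in, y across, z up. Hooks enter with the bracket 12 to 18 mm above home; once the flange meets the plate it goes down to home, its own weight being enough. It then has 1.5 mm of play and sags up to 0.03 rad.
- slot_lo (a point): Lower yellow slot, the same point, 60 mm below slot_hi (105 mm above the bench).
- upright_full: A like upright without yellow, already carrying a fixed bracket and a green-lidded jar at the same height, about 0.32 m beside the free one, on either side. Same origin and axes; its bracket reaches to x = -230 mm, its jar's top is 177 mm above the bench.
- jar_centre (a point): plastic ink jar, upright cylinder 52 mm in diameter (lid 53 mm) and 85 mm tall, white with a yellow lid and a yellow band, about 0.25 kg (varies), loose on the bench; the point is at its centre, 42.5 mm above its underside, z up. This is the one to be loaded; its place among the three jars varies.
- jar_red_centre (a point): plastic ink jar, upright cylinder 52 mm in diameter (lid 53 mm) and 85 mm tall, white with a red lid and a red band, about 0.25 kg (varies), loose on the bench; the point is at its centre, 42.5 mm above its underside, z up. Leave alone.
- jar_blue_centre (a point): plastic ink jar, upright cylinder 52 mm in diameter (lid 53 mm) and 85 mm tall, white with a blue lid and a blue band, about 0.25 kg (varies), loose on the bench; the point is at its centre, 42.5 mm above its underside, z up. Leave alone.
- jar: the yellow-lidded jar; its origin is the centre of its underside
- brayer_mid (a point): ink roller lying on the bench, 170 mm long, 100 mm wide, up to 34 mm high; point in its middle. Leave alone.
- ink_knife: ink knife 200 mm long lying on the bench, handle to its -x; origin in its middle on the bench. Leave alone.
- tape: blue roll, 90 mm in diameter, 24 mm high, lying flat between the uprights. Leave alone.
- bench_block: wooden block 100 x 50 x 30 mm, lying between the uprights. Leave alone.
Mind the look-alikes: they are no part of the job. Of the things that look like the jar, take the one that is nearest to the robot's base at the start. Of the things shaped like the bracket, the blue one is meant.

How it is judged:
By the outcome, as a careful person would: the job done as asked, in the order asked, and still so for the second after the job is handed in, with the robot touching nothing.
It also fails if it takes over 69 s, if anything falls off the work surface, if the arm or the gripper's body presses on something with over 40 N, if the wrist force passes 120 N, or if a joint passes its speed limit or range.

## Working session

There is one attempt and no reset: what is moved stays moved. The work goes in short steps, Python scripts to look and compute and a tool call to move; the robot and the scene stay as the last step left them, time stands still between calls to the robot, and variables do not carry over. Pictures are saved under pics/ and viewed, at most 10 in all, crops included, and the job is handed in when it is done.

Besides the shell and the picture viewer there is one more tool, called after "Request:" in YAML: its name, and indented under it one key for each argument. servo_tool: Moves the arm, as the interface text tells. Its arguments: {"type":"object","properties":{"increments":{"type":"array"},"force":{"type":"number"}},"required":["increments"]}

```bash
mkdir -p pics
cat > h.py <<'E'
import numpy as np, cv2
from plant import *
def cam(n):
    p=camera_params(n); im,d=read_camera(n)
    R=cv2.Rodrigues(np.array(p['rvec'],float))[0]; t=np.array(p['tvec'],float).ravel()
    return dict(p=p,im=im,d=d,R=R,t=t)
def cloud(c):
    p=c['p']; d=c['d']; v,u=np.mgrid[:400,:640]
    X=np.stack([(u-p['cx'])/p['fx']*d,(v-p['cy'])/p['fy']*d,d],-1)
    W=(X-c['t'])@c['R']; W[d<=0]=np.nan; return W
def ray(c,u,v,z):
    p=c['p']; o=-c['R'].T@c['t']; w=c['R'].T@np.array([(u-p['cx'])/p['fx'],(v-p['cy'])/p['fy'],1])
    return o+w*(z-o[2])/w[2]
def save(im,n): cv2.imwrite('pics/'+n+'.png',im[...,::-1])
E
python3 - <<'E'
from h import *
s=read_state(); print({k:np.round(v,3) for k,v in s.items()})
a=cam('top');b=cam('side')
for n,c in(('top',a),('side',b)): print(n,c['p']['fx'],-c['R'].T@c['t'],c['R'][2])
np.savez('c0.npz',a=a['im'],b=b['im'],ca=cloud(a),cb=cloud(b))
save(a['im'],'top0');save(b['im'],'side0')
E
```

```text
{'t': np.float64(0.0), 'q': array([-1.422,  0.131,  1.489,  0.   ,  1.523, -0.085]), 'dq': array([-0.002,  0.001, -0.001, -0.   ,  0.   , -0.001]), 'joint_torque': array([ 1.0000e-03, -5.5983e+01, -4.9176e+01,  7.7000e-02,  3.5000e-02,
       -0.0000e+00]), 'tool_pos': array([ 0.139, -0.583,  0.404]), 'orientation': array([-3.118, -0.366,  0.   ]), 'force': array([0.111, 0.205, 0.562]), 'wrist_torque': array([ 0.033, -0.027, -0.079]), 'gripper_force': np.float64(0.0), 'opening': np.float64(0.093)}
top 489.91790680509274 [0.30661621 0.01472758 1.4772743 ] [ 0.09707981 -0.01051341 -0.99522107]
side 398.72186904742625 [-0.12766164  0.70338994  0.66218921] [ 0.56059048 -0.65517972 -0.50643642]
```

View pics/top0.png

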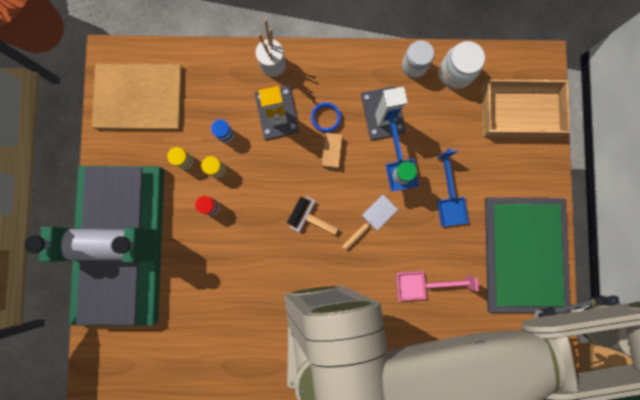

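View pics/side0.png

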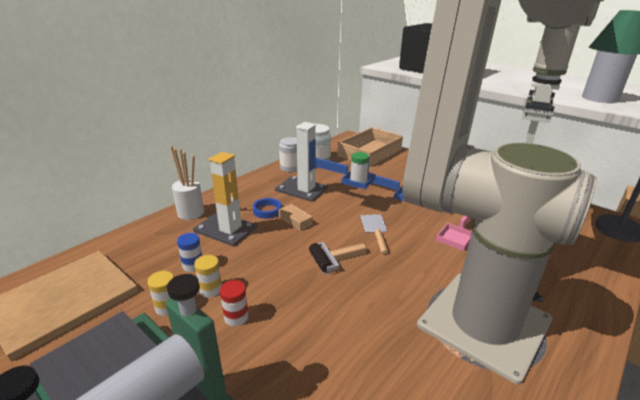

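Top view: yellow jars at (212,167) and (177,156), red (205,205), blue (222,130). The blue loose bracket has its tray at (453,212) and flange at (447,155); the fixed one carries the green jar at (406,172), and the pink look-alike is at (430,286). The free upright is at (275,108).

Run:
```python
from h import *
z=np.load('c0.npz'); a=z['a'];A=z['ca'];b=z['b'];B=z['cb']
c=cam('top');s=cam('side')
def hsv(i): return cv2.cvtColor(i,cv2.COLOR_RGB2HSV)
h=hsv(a); hb=hsv(b)
def box(m,x0,x1,y0,y1):
    r=np.zeros_like(m); r[y0:y1,x0:x1]=1; return m&r
blue=(abs(h[...,0].astype(int)-110)<14)&(h[...,1]>130)&(h[...,2]>50)
m=box(blue,425,480,140,235); P=A[m];P=P[~np.isnan(P[:,0])]
print('bracket n',m.sum(),'z pct',np.percentile(P[:,2],[2,20,50,80,98]).round(3),'min',P.min(0).round(3),P.max(0).round(3))
arm=P[(P[:,2]>.03)&(P[:,2]<.055)]; fl=P[P[:,2]>.07]; tr=P[P[:,2]<.025]
for n,Q in(('arm',arm),('flange',fl),('tray',tr)):
    if len(Q): print(n,len(Q),Q.mean(0).round(4),np.ptp(Q,axis=0).round(3))
if len(arm)>5:
    d=cv2.fitLine(arm[:,:2].astype(np.float32),cv2.DIST_HUBER,0,.01,.01).ravel(); print('armline',d,np.degrees(np.arctan2(d[1],d[0])))
r=cv2.minAreaRect(tr[:,:2].astype(np.float32));print('trayrect',r)
yel=(abs(h[...,0].astype(int)-25)<6)&(h[...,1]>180)&(h[...,2]>120)
for nm,bx in(('jarA',(195,228,152,182)),('jarB',(163,195,142,170)),('cap',(250,300,80,125))):
    m=box(yel,*bx);P=A[m];P=P[~np.isnan(P[:,0])]; zt=np.percentile(P[:,2],90);Q=P[P[:,2]>zt-.008]
    print(nm,m.sum(),zt.round(4),Q.mean(0).round(4),((Q.max(0)+Q.min(0))/2).round(4),np.ptp(Q,axis=0).round(3),np.hypot(*Q.mean(0)[:2]).round(3))
    if nm=='cap': print('caprect',cv2.minAreaRect(Q[:,:2].astype(np.float32)))
# foot of free upright: points z 8-16mm
for nm,bx in(('foot',(245,305,75,145)),('foot2',(350,415,75,145))):
    Q=A[bx[2]:bx[3],bx[0]:bx[1]].reshape(-1,3);hh=h[bx[2]:bx[3],bx[0]:bx[1]].reshape(-1,3)
    Q=Q[(Q[:,2]>.006)&(Q[:,2]<.018)&(hh[:,1]<90)];print(nm,len(Q),cv2.minAreaRect(Q[:,:2].astype(np.float32)))
# side: front plate yellow
yb=(abs(hb[...,0].astype(int)-23)<8)&(hb[...,1]>150)&(hb[...,2]>90)
m=box(yb,205,245,150,215);P=B[m];P=P[~np.isnan(P[:,0])];Q=P[(P[:,2]>.11)&(P[:,2]<.19)]
print('band',len(Q),Q.mean(0),Q.min(0),Q.max(0))
np.save('band.npy',Q); print(np.hypot(*P.mean(0)[:2]))
big=cv2.resize(a[70:240,150:490],None,fx=2.3,fy=2.3,interpolation=cv2.INTER_CUBIC);save(big,'crop0')
```

```text
bracket n 940 z pct [-0.002  0.003  0.007  0.038  0.086] min [ 0.364 -0.424 -0.007] [ 0.581 -0.337  0.105]
arm 185 [ 0.5097 -0.3637  0.0415] [0.125 0.041 0.025]
flange 32 [ 0.5704 -0.3498  0.0914] [0.014 0.023 0.032]
tray 689 [ 0.4073 -0.3823  0.0062] [0.205 0.087 0.032]
armline [ 0.9864268   0.16420172  0.5097031  -0.3636686 ] 9.450864
trayrect ((0.4681268036365509, -0.371199369430542), (0.2052326649427414, 0.08039294928312302), 7.9943084716796875)
jarA 299 0.0888 [0.5276 0.3315 0.0855] [0.5273 0.3309 0.0876] [0.052 0.051 0.013] 0.623
jarB 291 0.0893 [0.5526 0.4298 0.086 ] [0.5539 0.4287 0.0878] [0.05  0.053 0.013] 0.7
cap 349 0.24 [0.6859 0.1488 0.2368] [0.6867 0.1493 0.2382] [0.052 0.058 0.012] 0.702
caprect ((0.6859976053237915, 0.14893649518489838), (0.044857848435640335, 0.05312728136777878), 11.656315803527832)
foot 921 ((0.7263349294662476, 0.1571435034275055), (0.1948624700307846, 0.10945959389209747), 12.291290283203125)
foot2 881 ((0.7216805219650269, -0.20109888911247253), (0.18484053015708923, 0.1726461946964264), 11.974474906921387)
band 558 [0.67384692 0.15761985 0.15011175] [0.6593955  0.11991143 0.11004242] [0.70024304 0.17765109 0.18926982]
0.6935858599780913
```

View pics/crop0.png

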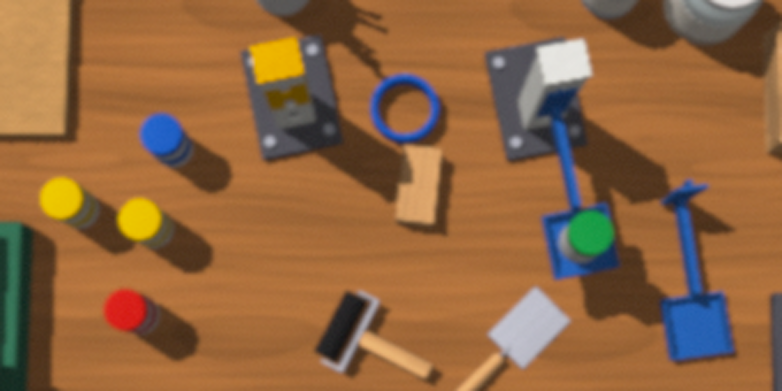

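The crop confirms the choices: the nearer yellow jar is at (140,220), and the blue loose bracket at (690,260) stands with its hooks toward +x. Next I work out the move above the bracket.

```bash
cat >> h.py <<'E'
from scipy.spatial.transform import Rotation as Ro
def tgt(yaw,half=False):
    c,s=np.cos(yaw),np.sin(yaw); return np.array([[c,s,0],[s,-c,0],[0,0,-1.]])
def go(grasp,yaw,st=None):
    """print slide(mm)/dr to bring the grasp point to `grasp` with tool x at world yaw"""
    st=st or read_state(); R=Ro.from_rotvec(st['orientation']).as_matrix(); T=tgt(yaw)
    g=np.array(grasp); p=g-T[:,2]*.167
    print('slide',(R.T@(p-st['tool_pos'])*1e3).round(1),'dr',Ro.from_matrix(R.T@T).as_rotvec().round(4))
def now():
    s=read_state();R=Ro.from_rotvec(s['orientation']).as_matrix()
    print('t',round(float(s['t']),2),'grasp',(s['tool_pos']+R[:,2]*.167).round(4),'yaw',np.degrees(np.arctan2(R[1,0],R[0,0])).round(2),'tilt',R[:2,2].round(4),'F',np.round(s['force'],1),'M',np.round(s['wrist_torque'],2),'open',round(float(s['opening']),4),'gf',round(float(s['gripper_force']),1));return s
E
python3 - <<'E'
from h import *
now(); go([.475,-.37,.19],np.radians(9.5))
c=cam('wrist');s=read_state();R=Ro.from_rotvec(s['orientation']).as_matrix()
print('cam in tool',R.T@(-c['R'].T@c['t']-s['tool_pos']),'axes',(c['R']@R).round(2),c['p']['fx'])
E
```

```text
t 0.2 grasp [ 0.139  -0.5833  0.2371] yaw 13.39 tilt [-0.0002  0.0012] F [-0.5 -0.2  0.5] M [ 0.02 -0.01 -0.02] open 0.0926 gf 0.0
slide [ 376.3 -129.8   47.3] dr [-0.0012 -0.0001  0.068 ]
cam in tool [ 0.07248512 -0.00048534  0.01983772] axes [[ 0.    1.    0.  ]
 [-0.96  0.   -0.26]
 [-0.26 -0.    0.96]] 350.7609115657881
```

Request:
servo_tool:
  increments:
    - {"slide": [45, -16, 6], "dr": [0, 0, 0.01], "jaw": 0}
    - {"slide": [90, -31, 11], "dr": [0, 0, 0.02], "jaw": 0}
    - {"slide": [135, -47, 17], "dr": [0, 0, 0.03], "jaw": 0}
    - {"slide": [180, -62, 23], "dr": [0, 0, 0.04], "jaw": 0}
    - {"slide": [225, -78, 28], "dr": [0, 0, 0.05], "jaw": 0}
    - {"slide": [270, -93, 34], "dr": [0, 0, 0.06], "jaw": 0}
    - {"slide": [315, -109, 40], "dr": [0, 0, 0.068], "jaw": 0}
    - {"slide": [355, -122, 45], "dr": [0, 0, 0.068], "jaw": 0}
    - {"slide": [376, -130, 47], "dr": [0, 0, 0.068], "jaw": 0}
    - {"slide": [376, -130, 47], "dr": [0, 0, 0.068], "jaw": 0}
    - {"slide": [376, -130, 47], "dr": [0, 0, 0.068], "jaw": 0}
    - {"slide": [376, -130, 47], "dr": [0, 0, 0.068], "jaw": 0}

```text
t: 1.45
tool_pos: [0.4739, -0.3709, 0.3578]
orientation: [3.131, 0.259, -0.001]
force: [-0.4, -1.0, 0.2]
opening: 0.0932
gripper_force: 0.0
```

Run:
```python
from h import *
now(); c=cam('wrist'); W=cloud(c); h=cv2.cvtColor(c['im'],cv2.COLOR_RGB2HSV)
save(c['im'],'w1')
m=(abs(h[...,0].astype(int)-110)<14)&(h[...,1]>130)&(h[...,2]>40)
P=W[m];P=P[~np.isnan(P[:,0])]
arm=P[(P[:,2]>.037)&(P[:,2]<.048)]; fl=P[P[:,2]>.085]; tr=P[(P[:,2]<.025)]
for n,Q in(('arm',arm),('flange',fl),('tray',tr)):
  if len(Q): 
    print(n,len(Q),Q.mean(0).round(4),np.median(Q[:,2]).round(4))
    d=cv2.fitLine(Q[:,:2].astype(np.float32),cv2.DIST_HUBER,0,.01,.01).ravel();print(d.round(4),np.degrees(np.arctan2(d[1],d[0])).round(2),cv2.minAreaRect(Q[:,:2].astype(np.float32)))
```

```text
t 1.45 grasp [ 0.4738 -0.3709  0.1908] yaw 9.45 tilt [-0.0003 -0.0003] F [-0.4 -1.   0.2] M [ 0.   -0.04 -0.02] open 0.0932 gf 0.0
arm 1725 [ 0.5129 -0.3635  0.0424] 0.0424
[ 0.9899  0.1421  0.5129 -0.3635] 8.17 ((0.5076231956481934, -0.3645011782646179), (0.12518033385276794, 0.033956725150346756), 8.290172576904297)
flange 11749 [ 0.527 -0.227  0.105] 0.1016
[ 0.8959  0.4443  0.5233 -0.2199] 26.38 ((0.5356679558753967, -0.2870340943336487), (0.11864600330591202, 0.2389506995677948), 10.756675720214844)
tray 6360 [ 0.406  -0.3792  0.0067] 0.0039
[ 0.7758  0.631   0.4121 -0.3727] 39.12 ((0.46502071619033813, -0.3713756799697876), (0.21145953238010406, 0.08181242644786835), 8.565089225769043)
```

View pics/w1.png

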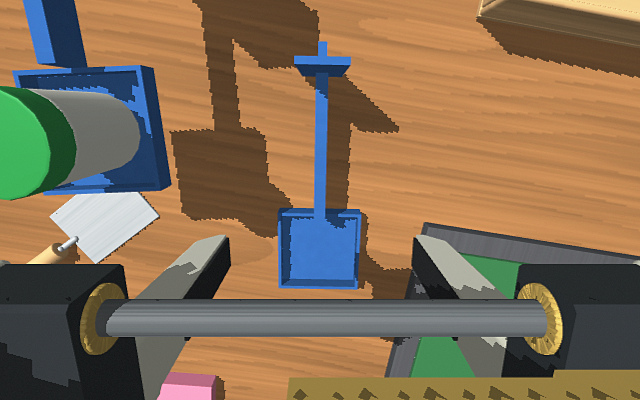

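Wrist view: the loose bracket is upright, with its arm along (321,140), flange at (322,65) and tray at (320,248). The fixed tray is at (85,130) on the left, so I check the body's clearance to it.

Run:
```python
from h import *
c=cam('wrist'); W=cloud(c)
Q=W.reshape(-1,3); T=tgt(np.radians(8.2)); g=np.array([.4903,-.3668,.028])
L=(Q-g)@T  # tool coords x,y
k=(Q[:,2]>.085)&(Q[:,2]<.2)&(abs(L[:,0])<.07)&(L[:,1]>-.2)&(L[:,1]<.2)
L=L[k];Q=Q[k]
for s in(-1,1):
    S=L[L[:,1]*s>0.03]; print(s,len(S), (np.percentile(S[:,1]*s,[0,.5,2]) if len(S) else 0))
z=np.load('c0.npz'); Q=z['ca'].reshape(-1,3);L=(Q-g)@T
k=(Q[:,2]>.08)&(Q[:,2]<.2)&(abs(L[:,0])<.07)&(L[:,1]>-.25)&(L[:,1]<.2); L=L[k]
print(len(L),np.percentile(L[L[:,1]<-.03,1],[90,98,100]))
go(g+[0,0,.03],np.radians(8.2));
```

```text
-1 20316 [0.04462119 0.04511116 0.04540497]
1 1237 [0.04715379 0.04723826 0.04733354]
790 [-0.12314316 -0.10938944 -0.10611402]
slide [ 17.   -1.6 133. ] dr [ 0.0004 -0.      0.021 ]
```

Request:
servo_tool:
  increments:
    - {"slide": [6, -1, 30], "dr": [0, 0, 0.01], "jaw": 0}
    - {"slide": [12, -1.6, 65], "dr": [0, 0, 0.02], "jaw": 0}
    - {"slide": [17, -1.6, 100], "dr": [0, 0, 0.021], "jaw": 0}
    - {"slide": [17, -1.6, 130], "dr": [0, 0, 0.021], "jaw": 0}
    - {"slide": [17, -1.6, 150], "dr": [0, 0, 0.021], "jaw": 0}
    - {"slide": [17, -1.6, 160], "dr": [0, 0, 0.021], "jaw": 0}
    - {"slide": [17, -1.6, 163], "dr": [0, 0, 0.021], "jaw": 0}
    - {"slide": [17, -1.6, 163], "dr": [0, 0, 0.021], "jaw": 0}
    - {"slide": [17, -1.6, 163], "dr": [0, 0, 0.021], "jaw": 0}

```text
t: 2.45
tool_pos: [0.4916, -0.3664, 0.1965]
orientation: [3.132, 0.227, 0.003]
force: [-0.2, 0.4, -0.4]
opening: 0.0934
gripper_force: 0.0
```

Run:
```python
from h import *
now(); go([.4903,-.3668,.028],np.radians(8.2)); c=cam('wrist'); W=cloud(c); h=cv2.cvtColor(c['im'],cv2.COLOR_RGB2HSV)
save(c['im'],'w2')
m=(abs(h[...,0].astype(int)-110)<14)&(h[...,1]>130)&(h[...,2]>40)
P=W[m];P=P[~np.isnan(P[:,0])]
arm=P[(P[:,2]>.037)&(P[:,2]<.048)&(abs(P[:,1]+.36)<.04)]
d=cv2.fitLine(arm[:,:2].astype(np.float32),cv2.DIST_HUBER,0,.01,.01).ravel();print(d.round(4),np.degrees(np.arctan2(d[1],d[0])).round(2),cv2.minAreaRect(arm[:,:2].astype(np.float32)))
print('y at .4903',d[3]+(.4903-d[2])*d[1]/d[0])
```

```text
t 2.45 grasp [ 0.492  -0.3667  0.0295] yaw 8.28 tilt [ 0.002  -0.0017] F [-0.2  0.4 -0.4] M [-0.01 -0.02 -0.01] open 0.0934 gf 0.0
slide [-1.4  0.2  1.4] dr [ 0.002  -0.0017  0.0014]
[ 0.9895  0.1447  0.5208 -0.3624] 8.32 ((0.5072807669639587, -0.36434298753738403), (0.12607930600643158, 0.03412878140807152), 8.374152183532715)
y at .4903 -0.3668301
```

Request:
servo_tool:
  increments:
    - {"slide": [-1.4, 0, 1.0], "dr": [0, 0, 0], "jaw": 0.4}
    - {"slide": [-1.4, 0, 1.0], "dr": [0, 0, 0], "jaw": 0.8}
    - {"slide": [-1.4, 0, 1.0], "dr": [0, 0, 0], "jaw": 1}
    - {"slide": [-1.4, 0, 1.0], "dr": [0, 0, 0], "jaw": 1}
    - {"slide": [-1.4, 0, 1.0], "dr": [0, 0, 0], "jaw": 1}
    - {"slide": [-1.4, 0, 1.0], "dr": [0, 0, 0], "jaw": 1}
    - {"slide": [-1.4, 0, 1.0], "dr": [0, 0, 0], "jaw": 1}
    - {"slide": [-1.4, 0, 1.0], "dr": [0, 0, 0], "jaw": 1}
    - {"slide": [-1.4, 0, 1.0], "dr": [0, 0, 0], "jaw": 1}
    - {"slide": [-1.4, 0, 1.0], "dr": [0, 0, 0], "jaw": 1}
  force: 45

```text
t: 3.5
tool_pos: [0.4898, -0.3659, 0.1937]
orientation: [-3.133, -0.227, -0.0]
force: [0.0, -0.6, 0.5]
opening: 0.0175
gripper_force: 0.0
```

Run:
```python
from h import *
now()
```

```text
t 3.5 grasp [ 0.4898 -0.3659  0.0267] yaw 8.3 tilt [0. 0.] F [ 0.  -0.6  0.5] M [-0.02  0.03 -0.06] open 0.0175 gf 0.0
```

Request:
servo_tool:
  increments:
    - {"slide": [0, 0, 0], "dr": [0, 0, 0], "jaw": 1}
    - {"slide": [0, 0, 0], "dr": [0, 0, 0], "jaw": 1}
    - {"slide": [0, 0, 0], "dr": [0, 0, 0], "jaw": 1}
    - {"slide": [0, 0, 0], "dr": [0, 0, 0], "jaw": 1}
    - {"slide": [0, 0, -3], "dr": [0, 0, 0], "jaw": 1}
    - {"slide": [0, 0, -10], "dr": [0, 0, 0], "jaw": 1}
    - {"slide": [0, 0, -20], "dr": [0, 0, 0], "jaw": 1}
    - {"slide": [0, 0, -40], "dr": [0, 0, 0], "jaw": 1}
    - {"slide": [0, 0, -70], "dr": [0, 0, 0], "jaw": 1}
    - {"slide": [0, 0, -105], "dr": [0, 0, 0], "jaw": 1}
    - {"slide": [0, 0, -140], "dr": [0, 0, 0], "jaw": 1}
    - {"slide": [0, 0, -175], "dr": [0, 0, 0], "jaw": 1}
    - {"slide": [0, 0, -205], "dr": [0, 0, 0], "jaw": 1}
    - {"slide": [0, 0, -225], "dr": [0, 0, 0], "jaw": 1}
    - {"slide": [0, 0, -225], "dr": [0, 0, 0], "jaw": 1}
    - {"slide": [0, 0, -225], "dr": [0, 0, 0], "jaw": 1}
  force: 45

```text
t: 5.1
tool_pos: [0.4897, -0.3658, 0.4189]
orientation: [3.133, 0.227, 0.001]
force: [-0.9, -0.3, -5.0]
opening: 0.0096
gripper_force: 45.0
```

Run:
```python
from h import *
s=now(); c=cam('wrist'); W=cloud(c); h=cv2.cvtColor(c['im'],cv2.COLOR_RGB2HSV); save(c['im'],'w3')
m=(abs(h[...,0].astype(int)-110)<14)&(h[...,1]>130)&(h[...,2]>40)
P=W[m];P=P[~np.isnan(P[:,0])]
R=Ro.from_rotvec(s['orientation']).as_matrix();L=(P-s['tool_pos'])@R-[0,0,.167]
arm=L[(abs(L[:,1])<.02)&(L[:,0]>0.02)&(L[:,0]<.075)&(L[:,2]<0)]
print('arm in grasp frame',len(arm),arm.mean(0).round(4)); 
d=cv2.fitLine(arm.astype(np.float32),cv2.DIST_HUBER,0,.01,.01).ravel();print(d.round(4))
fl=L[(L[:,0]>.07)&(abs(L[:,1])<.03)&(L[:,2]<-.05)&(L[:,2]>-.09)];print('fl',len(fl),fl.min(0),fl.max(0),fl.mean(0))
print('target start: slots');z=np.load('c0.npz')
```

```text
t 5.1 grasp [ 0.4898 -0.3659  0.2519] yaw 8.3 tilt [ 0.0005 -0.0005] F [-0.9 -0.3 -5. ] M [ 0.01  0.01 -0.07] open 0.0096 gf 45.0
arm in grasp frame 3687 [ 0.0488 -0.0007 -0.0165]
[ 0.9991 -0.041   0.0097  0.0492 -0.001  -0.0157]
fl 7680 [ 0.08031979 -0.01906105 -0.07603182] [ 0.09482101  0.01751979 -0.05003112] [ 0.08349609 -0.00082163 -0.07001028]
target start: slots
```

```bash
cat >> h.py <<'E'
def gop(p,Rt):
    st=read_state(); R=Ro.from_rotvec(st['orientation']).as_matrix()
    print('slide',(R.T@(p-st['tool_pos'])*1e3).round(1),'dr',Ro.from_matrix(R.T@Rt).as_rotvec().round(4))
E
python3 - <<'E'
from h import *
Rt=tgt(np.radians(12))@Ro.from_rotvec([0,.785,0]).as_matrix()
ux=np.array([.978,.208,0]);uy=np.array([-.208,.978,0])
p=np.array([.668,.145,.36])-.22*ux-.12*uy - Rt@[.0725,0,.02]; print(p)
gop(p,Rt)
gop(np.array([*p[:2],.4189]),tgt(np.radians(12)))
E
```

```text
[ 0.41380748 -0.03172203  0.32290294]
slide [ -26.6 -341.2   95. ] dr [ 0.024   0.7858 -0.0618]
slide [ -26.7 -341.4   -1. ] dr [-0.0014  0.0011 -0.0646]
```

Request:
servo_tool:
  increments:
    - {"slide": [-5, -30, 0], "dr": [0, 0, -0.01], "jaw": 1}
    - {"slide": [-10, -75, 0], "dr": [0, 0, -0.02], "jaw": 1}
    - {"slide": [-15, -122, 0], "dr": [0, 0, -0.03], "jaw": 1}
    - {"slide": [-20, -170, 0], "dr": [0, 0, -0.04], "jaw": 1}
    - {"slide": [-24, -218, 0], "dr": [0, 0, -0.05], "jaw": 1}
    - {"slide": [-27, -265, 10], "dr": [0, 0.1, -0.06], "jaw": 1}
    - {"slide": [-27, -305, 25], "dr": [0, 0.23, -0.06], "jaw": 1}
    - {"slide": [-27, -330, 45], "dr": [0.01, 0.36, -0.06], "jaw": 1}
    - {"slide": [-27, -341, 65], "dr": [0.02, 0.49, -0.06], "jaw": 1}
    - {"slide": [-27, -341, 80], "dr": [0.02, 0.62, -0.06], "jaw": 1}
    - {"slide": [-27, -341, 95], "dr": [0.024, 0.74, -0.06], "jaw": 1}
    - {"slide": [-27, -341, 95], "dr": [0.024, 0.785, -0.06], "jaw": 1}
    - {"slide": [-27, -341, 95], "dr": [0.024, 0.785, -0.06], "jaw": 1}
    - {"slide": [-27, -341, 95], "dr": [0.024, 0.785, -0.06], "jaw": 1}
    - {"slide": [-27, -341, 95], "dr": [0.024, 0.785, -0.06], "jaw": 1}

```text
t: 6.65
tool_pos: [0.414, -0.0324, 0.3238]
orientation: [-2.818, -0.295, -1.164]
force: [-0.1, 0.1, -3.3]
opening: 0.01
gripper_force: 45.0
```

Run:
```python
from h import *
s=now(); c=cam('wrist'); W=cloud(c); h=cv2.cvtColor(c['im'],cv2.COLOR_RGB2HSV); save(c['im'],'w4')
np.savez('w4.npz',im=c['im'],W=W,d=c['d'])
m=((abs(h[...,0].astype(int)-24)<7)&(h[...,1]>150)&(h[...,2]>70))
P=W[m];P=P[~np.isnan(P[:,0])];P=P[(P[:,2]>.107)&(P[:,2]<.193)&(P[:,0]>.6)]
print(len(P),P.min(0),P.max(0))
```

```text
t 6.65 grasp [ 0.5293 -0.0081  0.2055] yaw 11.96 tilt [0.6907 0.1453] F [-0.1  0.1 -3.3] M [-0.1   0.66 -0.01] open 0.01 gf 45.0
5798 [0.66064431 0.12133834 0.10703422] [0.83038261 0.17745523 0.19299334]
```

View pics/w4.png

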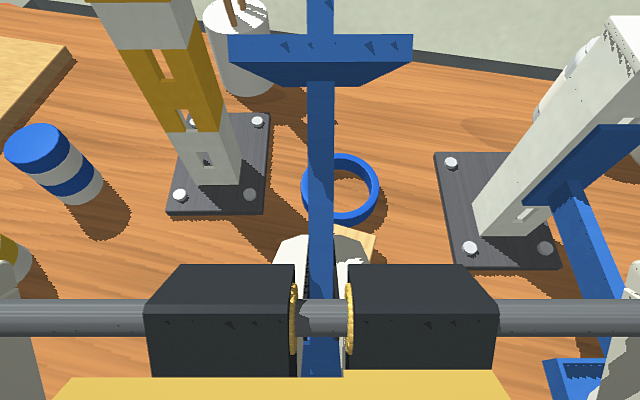

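The upright is clear on the left, with the yellow slots at (163,65) and (182,103) and the white slot at (205,160). The bracket is held straight in the middle. I fit the plate plane and locate the slot edges.

```bash
cat > up.py <<'E'
from h import *
def upright(c,W,yaw0=np.radians(12),ref=(.668,.145)):
    ux0=np.array([np.cos(yaw0),np.sin(yaw0)]);uy0=np.array([-ux0[1],ux0[0]])
    L=np.stack([(W[...,:2]-ref)@ux0,(W[...,:2]-ref)@uy0,W[...,2]],-1)
    k=(abs(L[...,0])<.012)&(abs(L[...,1])<.032)&(L[...,2]>.06)&(L[...,2]<.205)
    A=W[k]; x=L[k]
    for _ in range(6):  # fit x=a+b*y+c*z, keep inliers at the front
        M=np.c_[np.ones(len(x)),x[:,1],x[:,2]-.15]
        w=np.linalg.lstsq(M,x[:,0],rcond=None)[0]; r=x[:,0]-M@w
        q=abs(r)<max(.0015,1.5*np.std(r)*.8); x=x[q]
    print('plane a,b,c',w.round(4),'n',len(x),'res',np.std(r).round(5))
    p=c['p'];o=-c['R'].T@c['t'];v,u=np.mgrid[:400,:640]
    D=np.stack([(u-p['cx'])/p['fx'],(v-p['cy'])/p['fy'],np.ones(u.shape)],-1)@c['R']
    n=np.array([ux0[0]-w[1]*uy0[0],ux0[1]-w[1]*uy0[1],-w[2]]); P0=np.array([*(np.array(ref)+w[0]*ux0),.15])
    s=((P0-o)@n)/(D@n); H=o+D*s[...,None]
    yy=(H[...,:2]-ref)@uy0; zz=H[...,2]; dep=(W-H)@n/np.linalg.norm(n)
    front=abs(dep)<.0025; yaw=yaw0+np.arctan(-w[1])
    edges=x[(x[:,2]>.11)&(x[:,2]<.19)]; print('plate y',np.percentile(edges[:,1],[.5,99.5]).round(4),'yaw',np.degrees(yaw).round(2))
    for z0 in(.12,.18):
        q=(abs(yy)<.02)&(abs(zz-z0)<.027)&~front&(np.isfinite(dep)|True)&(s>0)
        m=q.astype(np.uint8);nl,lab,st,_=cv2.connectedComponentsWithStats(m)
        if nl<2: print('none',z0);continue
        i=1+np.argmax(st[1:,4]);g=lab==i
        Y=yy[g];Z=zz[g];print('slot',z0,'n',g.sum(),'y',np.percentile(Y,[1,50,99]).round(4),'mid',((np.percentile(Y,1)+np.percentile(Y,99))/2).round(4),'z',np.percentile(Z,[1,99]).round(4))
        ym=(np.percentile(Y,1)+np.percentile(Y,99))/2
        print('   front-face world at slot mid',(np.array(ref)+ux0*(w[0]+w[1]*ym+w[2]*(z0-.15))+uy0*ym).round(4))
    return
E
python3 - <<'E'
from up import *
z=np.load('w4.npz'); c=cam('wrist'); upright(c,z['W'])
E
```

```text
plane a,b,c [-0.0005 -0.0119  0.0009] n 6504 res 0.00052
plate y [-0.0235  0.0264] yaw 12.68
slot 0.12 n 251 y [-0.0043  0.0007  0.006 ] mid 0.0008 z [0.1085 0.1358]
   front-face world at slot mid [0.6673 0.1457]
slot 0.18 n 434 y [-0.0044  0.0007  0.006 ] mid 0.0008 z [0.1685 0.1957]
   front-face world at slot mid [0.6674 0.1457]
```

Run:
```python
from h import *
now()
yw=np.radians(12.5);ux=np.array([np.cos(yw),np.sin(yw),0]);f=np.array([.6673,.1457,0])
for d,z in((.15,.18),(.12,.1307)):
    g=f-ux*d+[0,0,z]; print(g); go(g,yw)
```

```text
t 6.75 grasp [ 0.5296 -0.0081  0.2059] yaw 11.98 tilt [0.6914 0.1454] F [ 0.6  0.1 -3.1] M [-0.16  0.7  -0.02] open 0.0098 gf 45.0
[0.5208556  0.11323406 0.18      ]
slide [ 111.5 -120.4   78.8] dr [ 0.0048 -0.7845 -0.0091]
[0.55014448 0.11972725 0.1307    ]
slide [  97.9 -120.7  134.8] dr [ 0.0048 -0.7845 -0.0091]
```

Request:
servo_tool:
  increments:
    - {"slide": [0, 0, 0], "dr": [0, -0.12, 0], "jaw": 1}
    - {"slide": [0, -10, 0], "dr": [0, -0.26, 0], "jaw": 1}
    - {"slide": [15, -35, 10], "dr": [0, -0.4, 0], "jaw": 1}
    - {"slide": [40, -65, 28], "dr": [0.003, -0.54, -0.004], "jaw": 1}
    - {"slide": [70, -95, 50], "dr": [0.004, -0.67, -0.008], "jaw": 1}
    - {"slide": [100, -115, 70], "dr": [0.005, -0.77, -0.009], "jaw": 1}
    - {"slide": [111, -120, 79], "dr": [0.005, -0.7845, -0.009], "jaw": 1}
    - {"slide": [111, -120.5, 79], "dr": [0.005, -0.7845, -0.009], "jaw": 1}
    - {"slide": [107, -120.5, 97], "dr": [0.005, -0.7845, -0.009], "jaw": 1}
    - {"slide": [102, -120.6, 118], "dr": [0.005, -0.7845, -0.009], "jaw": 1}
    - {"slide": [98, -120.7, 134], "dr": [0.005, -0.7845, -0.009], "jaw": 1}
    - {"slide": [98, -120.7, 134.8], "dr": [0.005, -0.7845, -0.009], "jaw": 1}
    - {"slide": [98, -120.7, 134.8], "dr": [0.005, -0.7845, -0.009], "jaw": 1}
    - {"slide": [98, -120.7, 134.8], "dr": [0.005, -0.7845, -0.009], "jaw": 1}
    - {"slide": [98, -120.7, 134.8], "dr": [0.005, -0.7845, -0.009], "jaw": 1}

```text
t: 8.25
tool_pos: [0.5501, 0.1195, 0.299]
orientation: [-3.123, -0.341, -0.004]
force: [0.3, 0.2, -3.6]
opening: 0.0097
gripper_force: 45.0
```

Run:
```python
from h import *
s=now()
yw=np.radians(12.5);ux=np.array([np.cos(yw),np.sin(yw),0]);f=np.array([.6673,.1457,0])
go(f-ux*.12+[0,0,.1307],yw); go(f-ux*.085+[0,0,.1307],yw)
c=cam('wrist');a=cam('side');W=cloud(c);np.savez('w5.npz',im=c['im'],W=W)
i=np.vstack([cv2.resize(a['im'][140:270,150:330],(640,462),interpolation=cv2.INTER_CUBIC)]);save(i,'s5')
h=cv2.cvtColor(c['im'],cv2.COLOR_RGB2HSV);m=(abs(h[...,0].astype(int)-110)<14)&(h[...,1]>130)&(h[...,2]>40)
P=W[m];P=P[~np.isnan(P[:,0])];R=Ro.from_rotvec(s['orientation']).as_matrix();L=(P-s['tool_pos'])@R-[0,0,.167]
fl=L[(L[:,0]>.07)&(abs(L[:,1])<.03)&(L[:,2]<-.055)&(L[:,2]>-.09)];print('flange top',np.percentile(fl,[1,50,99],axis=0).round(4))
B=cloud(a);h=cv2.cvtColor(a['im'],cv2.COLOR_RGB2HSV);m=(abs(h[...,0].astype(int)-110)<14)&(h[...,1]>130)&(h[...,2]>40)
L=(B-f);X=L@ux;uy=np.array([-ux[1],ux[0],0]);Y=L@uy;m&=(X>-.26)&(X<.03)&(abs(Y)<.05)&(B[...,2]>.09)
Z=B[...,2]
for n,k in(('arm',m&(X>-.16)&(X<-.05)&(abs(Y)<.012)),('tray',m&(X<-.17)),('flange',m&(X>-.045))):
    if k.sum()>3: print(n,k.sum(),'x',np.percentile(X[k],[2,98]).round(4),'y',np.percentile(Y[k],[2,50,98]).round(4),'z',np.percentile(Z[k],[2,98]).round(4))
```

```text
t 8.25 grasp [0.5506 0.1196 0.132 ] yaw 12.46 tilt [0.0028 0.0008] F [ 0.3  0.2 -3.6] M [ 0.01  0.01 -0.01] open 0.0097 gf 45.0
slide [ 0.1 -0.2  1.3] dr [-0.0002 -0.0029 -0.0007]
slide [35.1 -0.3  1.4] dr [-0.0002 -0.0029 -0.0007]
flange top [[ 0.0805 -0.0181 -0.075 ]
 [ 0.0829 -0.0007 -0.0732]
 [ 0.0941  0.0168 -0.056 ]]
arm 99 x [-0.1584 -0.0531] y [-0.0069  0.0026  0.0049] z [0.1182 0.1441]
tray 333 x [-0.2454 -0.1737] y [-0.0403 -0.0031  0.0397] z [0.104  0.1215]
flange 15 x [-0.0419 -0.0386] y [-0.0111  0.0124  0.0175] z [0.1121 0.2028]
```

View pics/s5.png

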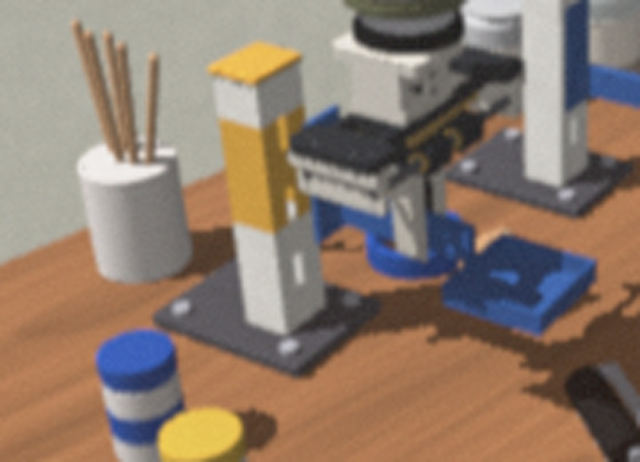

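Side view: the bracket is level in the gripper with its flange squared to the plate at (320,170). I push in to just short of contact.

Request:
servo_tool:
  increments:
    - {"slide": [4, -0.2, 1.3], "dr": [0, -0.003, 0], "jaw": 1}
    - {"slide": [10, -0.2, 1.3], "dr": [0, -0.003, 0], "jaw": 1}
    - {"slide": [16, -0.2, 1.3], "dr": [0, -0.003, 0], "jaw": 1}
    - {"slide": [22, -0.2, 1.3], "dr": [0, -0.003, 0], "jaw": 1}
    - {"slide": [26, -0.2, 1.3], "dr": [0, -0.003, 0], "jaw": 1}
    - {"slide": [29, -0.2, 1.3], "dr": [0, -0.003, 0], "jaw": 1}
    - {"slide": [31, -0.2, 1.3], "dr": [0, -0.003, 0], "jaw": 1}
    - {"slide": [31, -0.2, 1.3], "dr": [0, -0.003, 0], "jaw": 1}
    - {"slide": [31, -0.2, 1.3], "dr": [0, -0.003, 0], "jaw": 1}

```text
t: 9.25
tool_pos: [0.5802, 0.1265, 0.2962]
orientation: [-3.123, -0.341, 0.004]
force: [-0.2, 0.2, -3.9]
opening: 0.0099
gripper_force: 45.0
```

Run:
```python
from h import *
s=now()
yw=np.radians(12.5);ux=np.array([np.cos(yw),np.sin(yw),0]);f=np.array([.6673,.1457,0])
go(f-ux*.085+[0,0,.1307],yw)
```

```text
t 9.25 grasp [0.5798 0.1265 0.1292] yaw 12.48 tilt [-0.0026 -0.0001] F [-0.2  0.2 -3.9] M [ 0.02 -0.07  0.02] open 0.0099 gf 45.0
slide [ 4.2  0.1 -1.5] dr [-0.0004  0.0025 -0.0004]
```

Request:
servo_tool:
  increments:
    - {"slide": [1, 0, 0], "dr": [0, 0, 0], "jaw": 1}
    - {"slide": [2, 0, 0], "dr": [0, 0, 0], "jaw": 1}
    - {"slide": [3, 0, 0], "dr": [0, 0, 0], "jaw": 1}
    - {"slide": [3.5, 0, 0], "dr": [0, 0, 0], "jaw": 1}
    - {"slide": [4, 0, 0], "dr": [0, 0, 0], "jaw": 1}
    - {"slide": [4, 0, 0], "dr": [0, 0, 0], "jaw": 1}

```text
t: 9.85
tool_pos: [0.5842, 0.1274, 0.2963]
orientation: [-3.123, -0.341, 0.004]
force: [0.4, -0.6, -3.5]
opening: 0.0094
gripper_force: 45.0
```

Run:
```python
from h import *
s=now()
yw=np.radians(12.5);ux=np.array([np.cos(yw),np.sin(yw),0]);f=np.array([.6673,.1457,0])
go(f-ux*.085+[0,0,.1307],yw)
```

```text
t 9.85 grasp [0.5838 0.1274 0.1293] yaw 12.48 tilt [-0.0024 -0.0002] F [ 0.4 -0.6 -3.5] M [-0.02  0.05 -0.01] open 0.0094 gf 45.0
slide [ 0.1  0.1 -1.4] dr [-0.0004  0.0024 -0.0004]
```

Request:
servo_tool:
  increments:
    - {"slide": [0.5, 0, -1], "dr": [0, 0.0024, 0], "jaw": 1}
    - {"slide": [1, 0, -1], "dr": [0, 0.0024, 0], "jaw": 1}
    - {"slide": [1.5, 0, -1], "dr": [0, 0.0024, 0], "jaw": 1}
    - {"slide": [2, 0, -1], "dr": [0, 0.0024, 0], "jaw": 1}
    - {"slide": [2, 0, -1], "dr": [0, 0.0024, 0], "jaw": 1}

```text
t: 10.35
tool_pos: [0.5848, 0.1276, 0.2966]
orientation: [3.123, 0.341, -0.008]
force: [-12.7, -2.7, 1.2]
opening: 0.0094
gripper_force: 45.0
```

Run:
```python
from h import *
s=now()
```

```text
t 10.35 grasp [0.5839 0.1275 0.1296] yaw 12.48 tilt [-0.0051 -0.0006] F [-12.7  -2.7   1.2] M [-0.43  1.65 -0.01] open 0.0094 gf 45.0
```

Request:
servo_tool:
  increments:
    - {"slide": [-0.8, 0, 0], "dr": [0, 0, 0], "jaw": 1}
    - {"slide": [-0.8, 0, 1.5], "dr": [0, 0, 0], "jaw": 1}
    - {"slide": [-0.8, 0, 3], "dr": [0, 0, 0], "jaw": 1}
    - {"slide": [-0.8, 0, 4.5], "dr": [0, 0, 0], "jaw": 1}
    - {"slide": [-0.8, 0, 6], "dr": [0, 0, 0], "jaw": 1}
    - {"slide": [-0.8, 0, 7], "dr": [0, 0, 0], "jaw": 1}
    - {"slide": [-0.8, 0, 7], "dr": [0, 0, 0], "jaw": 1}

```text
t: 11.05
tool_pos: [0.5845, 0.1275, 0.2903]
orientation: [-3.123, -0.341, 0.005]
force: [-9.4, -2.3, 1.7]
opening: 0.0095
gripper_force: 45.0
```

Run:
```python
from h import *
s=now()
```

```text
t 11.05 grasp [0.584  0.1275 0.1233] yaw 12.48 tilt [-0.003  -0.0002] F [-9.4 -2.3  1.7] M [-0.27  1.39  0.02] open 0.0095 gf 45.0
```

Request:
servo_tool:
  increments:
    - {"slide": [-0.5, 0, 1.5], "dr": [0, 0, 0], "jaw": 1}
    - {"slide": [-0.5, 0, 3], "dr": [0, 0, 0], "jaw": 1}
    - {"slide": [-0.5, 0, 4.5], "dr": [0, 0, 0], "jaw": 1}
    - {"slide": [-0.5, 0, 5.5], "dr": [0, 0, 0], "jaw": 1}
    - {"slide": [-0.5, 0, 6.2], "dr": [0, 0, 0], "jaw": 1}
    - {"slide": [-0.5, 0, 6.8], "dr": [0, 0, 0], "jaw": 1}
    - {"slide": [-0.5, 0, 7], "dr": [0, 0, 0], "jaw": 1}

```text
t: 11.75
tool_pos: [0.5843, 0.1275, 0.2835]
orientation: [-3.123, -0.341, 0.003]
force: [-7.9, -2.1, 1.7]
opening: 0.0098
gripper_force: 45.0
```

Run:
```python
from h import *
s=now()
```

```text
t 11.75 grasp [0.584  0.1275 0.1165] yaw 12.48 tilt [-0.002 -0.   ] F [-7.9 -2.1  1.7] M [-0.29  1.16  0.02] open 0.0098 gf 45.0
```

Request:
servo_tool:
  increments:
    - {"slide": [-0.3, 0, 0.5], "dr": [0, 0, 0], "jaw": 1}
    - {"slide": [-0.4, 0, 1], "dr": [0, 0, 0], "jaw": 1}
    - {"slide": [-0.4, 0, 1.5], "dr": [0, 0, 0], "jaw": 1}
    - {"slide": [-0.4, 0, 1.5], "dr": [0, 0, 0], "jaw": 1}

```text
t: 12.15
tool_pos: [0.5841, 0.1274, 0.2824]
orientation: [-3.123, -0.341, 0.002]
force: [-8.5, -1.8, 2.9]
opening: 0.0096
gripper_force: 45.0
```

Run:
```python
from h import *
s=now()
```

```text
t 12.15 grasp [0.5839 0.1274 0.1154] yaw 12.48 tilt [-0.0012  0.0001] F [-8.5 -1.8  2.9] M [-0.22  1.01 -0.  ] open 0.0096 gf 45.0
```

Request:
servo_tool:
  increments:
    - {"slide": [-0.3, 0, 0.5], "dr": [0, 0, 0], "jaw": 1}
    - {"slide": [-0.3, 0, 1], "dr": [0, 0, 0], "jaw": 1}
    - {"slide": [-0.3, 0, 1.3], "dr": [0, 0, 0], "jaw": 1}
    - {"slide": [-0.3, 0, 1.3], "dr": [0, 0, 0], "jaw": 1}

```text
t: 12.55
tool_pos: [0.5839, 0.1274, 0.2817]
orientation: [-3.123, -0.342, 0.001]
force: [-10.5, -2.5, 6.7]
opening: 0.0098
gripper_force: 45.0
```

Run:
```python
from h import *
s=now()
```

```text
t 12.55 grasp [0.5838 0.1274 0.1147] yaw 12.48 tilt [-0.0007  0.0002] F [-10.5  -2.5   6.7] M [-0.24  1.17  0.04] open 0.0098 gf 45.0
```

Request:
servo_tool:
  increments:
    - {"slide": [-0.8, 0, -0.3], "dr": [0, 0, 0], "jaw": 0.9}
    - {"slide": [-0.8, 0, -0.3], "dr": [0, 0, 0], "jaw": 0.7}
    - {"slide": [-0.8, 0, -0.3], "dr": [0, 0, 0], "jaw": 0.5}
    - {"slide": [-0.8, 0, -0.3], "dr": [0, 0, 0], "jaw": 0.5}
    - {"slide": [-0.8, 0, -0.3], "dr": [0, 0, 0], "jaw": 0.5}
    - {"slide": [-0.8, 0, -0.3], "dr": [0, 0, 0], "jaw": 0.5}
    - {"slide": [-0.8, 0, -0.3], "dr": [0, 0, 0], "jaw": 0.5}

```text
t: 13.25
tool_pos: [0.5834, 0.1272, 0.2808]
orientation: [-3.123, -0.341, -0.0]
force: [0.0, 0.7, -0.5]
opening: 0.0462
gripper_force: 0.0
```

```bash
cat > chk.py <<'E'
from h import *
s=now()
yw=np.radians(12.5);ux=np.array([np.cos(yw),np.sin(yw),0]);f=np.array([.6673,.1457,0]);uy=np.array([-ux[1],ux[0],0])
def chk(n):
    a=cam(n);B=cloud(a);h=cv2.cvtColor(a['im'],cv2.COLOR_RGB2HSV);m=(abs(h[...,0].astype(int)-110)<14)&(h[...,1]>130)&(h[...,2]>40)
    L=B-f;X=L@ux;Y=L@uy;Z=B[...,2];m&=(X>-.26)&(X<.03)&(abs(Y)<.05)&(Z>.07)&(Z<.25)
    for nm,k in(('arm',m&(X>-.12)&(X<-.02)&(abs(Y)<.012)),('tray',m&(X<-.14)),('flange',m&(X>-.014)&(Z>.14))):
        if k.sum()>3: print(n,nm,k.sum(),'x',np.percentile(X[k],[2,98]).round(4),'y',np.percentile(Y[k],[2,50,98]).round(4),'z',np.percentile(Z[k],[2,50,98]).round(4))
    return a
E
python3 - <<'E'
from chk import *
a=chk('side');chk('wrist')
E
```

```text
t 13.25 grasp [0.5834 0.1273 0.1138] yaw 12.47 tilt [-0.      0.0004] F [ 0.   0.7 -0.5] M [ 0.03  0.05 -0.02] open 0.0462 gf 0.0
side arm 64 x [-0.1192 -0.0226] y [-0.003   0.0032  0.0062] z [0.0984 0.1088 0.1271]
side tray 285 x [-0.2118 -0.1444] y [-0.0401  0.0105  0.0398] z [0.084  0.0917 0.1014]
wrist arm 4716 x [-0.1177 -0.0211] y [-0.0038  0.0006  0.0055] z [0.1284 0.13   0.1316]
wrist tray 4245 x [-0.1682 -0.1436] y [-0.0368 -0.0012  0.0381] z [0.0877 0.089  0.1041]
wrist flange 7331 x [-0.0069  0.0028] y [-0.0162  0.0008  0.0179] z [0.1496 0.1889 0.1904]
```

Home: the flange top is at 0.189, the arm is level within the sag allowance, and there is no force. Now I lift off and go to view the jars.

Run:
```python
from h import *
s=now(); go([.48,.325,.23],np.radians(12.5))
R=Ro.from_rotvec(s['orientation']).as_matrix()
```

```text
t 13.35 grasp [0.5834 0.1273 0.1138] yaw 12.47 tilt [-0.0001  0.0004] F [-0.6 -0.7 -0.3] M [-0.02 -0.01 -0.03] open 0.0464 gf 0.0
slide [ -58.2 -215.5 -116.2] dr [-0.0004 -0.     -0.0004]
```

Request:
servo_tool:
  increments:
    - {"slide": [0, 0, -10], "dr": [0, 0, 0], "jaw": 0.4}
    - {"slide": [0, 0, -30], "dr": [0, 0, 0], "jaw": 0.3}
    - {"slide": [0, 0, -60], "dr": [0, 0, 0], "jaw": 0.2}
    - {"slide": [-5, -15, -95], "dr": [0, 0, 0], "jaw": 0.2}
    - {"slide": [-20, -50, -116], "dr": [0, 0, 0], "jaw": 0.2}
    - {"slide": [-35, -95, -116], "dr": [0, 0, 0], "jaw": 0.2}
    - {"slide": [-50, -140, -116], "dr": [0, 0, 0], "jaw": 0.2}
    - {"slide": [-58, -180, -116], "dr": [0, 0, 0], "jaw": 0.2}
    - {"slide": [-58, -208, -116], "dr": [0, 0, 0], "jaw": 0.2}
    - {"slide": [-58, -215, -116], "dr": [0, 0, 0], "jaw": 0.2}
    - {"slide": [-58, -215, -116], "dr": [0, 0, 0], "jaw": 0.2}
    - {"slide": [-58, -215, -116], "dr": [0, 0, 0], "jaw": 0.2}

```text
t: 14.55
tool_pos: [0.4807, 0.3238, 0.3971]
orientation: [3.123, 0.341, 0.001]
force: [-0.1, -0.1, -0.2]
opening: 0.0743
gripper_force: 0.0
```

Run:
```python
from chk import *
chk('side'); c=cam('wrist');W=cloud(c);h=cv2.cvtColor(c['im'],cv2.COLOR_RGB2HSV);save(c['im'],'w6')
H=h[...,0].astype(int)
for n,m in(('yel',abs(H-25)<7),('red',(H<8)|(H>172)),('blue',abs(H-112)<12)):
    m=m&(h[...,1]>150)&(h[...,2]>80)&(abs(W[...,2]-.086)<.006)
    k,lab,st,_=cv2.connectedComponentsWithStats(m.astype(np.uint8))
    for i in range(1,k):
        if st[i,4]<300: continue
        P=W[lab==i]; (cx,cy),r=cv2.minEnclosingCircle(P[:,:2].astype(np.float32)); v,u=np.where(lab==i)
        print(n,st[i,4],'px',u.mean().round(),v.mean().round(),P.mean(0).round(4),'circ',round(cx,4),round(cy,4),round(r,4))
```

```text
t 14.55 grasp [0.4808 0.3238 0.2301] yaw 12.46 tilt [ 0.0003 -0.0001] F [-0.1 -0.1 -0.2] M [-0.01  0.01 -0.03] open 0.0743 gf 0.0
side arm 306 x [-0.1179 -0.0215] y [-0.0038  0.0028  0.0061] z [0.1002 0.1173 0.1287]
side tray 504 x [-0.2114 -0.1416] y [-0.0407 -0.0035  0.0399] z [0.0841 0.0875 0.101 ]
side flange 5 x [-0.01   -0.0068] y [-0.0145 -0.0126 -0.0095] z [0.1434 0.1522 0.1647]
yel 3678 px 207.0 74.0 [0.5542 0.4321 0.0853] circ 0.5538 0.4325 0.0265
yel 3187 px 321.0 133.0 [0.5288 0.3345 0.0853] circ 0.5283 0.3344 0.0264
red 2500 px 278.0 253.0 [0.4165 0.3492 0.0853] circ 0.4151 0.3492 0.0268
blue 1915 px 381.0 14.0 [0.6251 0.3093 0.0852] circ 0.634 0.3108 0.0258
blue 379 px 526.0 216.0 [0.498  0.1468 0.0892] circ 0.4976 0.1286 0.045
blue 5965 px 573.0 224.0 [0.5004 0.1035 0.0884] circ 0.499 0.1053 0.0475
```

View pics/w6.png

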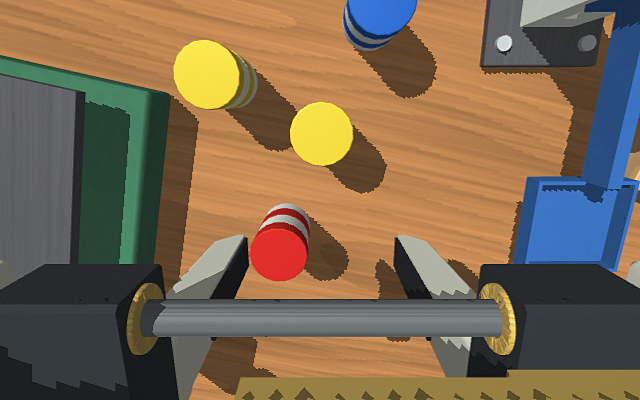

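Wrist view: the target jar is at (321,133), the other yellow one at (207,74), red at (278,253) and blue at (381,14). The bracket hangs on the upright at right. Descend on the target.

Run:
```python
from h import *
now(); go([.5286,.3335,.055],np.radians(12.5))
W=cloud(cam('top'));z=np.load('c0.npz');W=z['ca'].reshape(-1,3)
L=(W-[.5286,.3335,0])@tgt(np.radians(12.5))
k=(abs(L[:,0])<.045)&(abs(L[:,1])<.11)&(W[:,2]>.1);print('points in body box',k.sum(),L[k].min(0) if k.any() else '')
```

```text
t 14.65 grasp [0.481  0.3234 0.23  ] yaw 12.39 tilt [0.0002 0.    ] F [ 0.9 -0.8 -0.5] M [ 0.01  0.02 -0.01] open 0.0744 gf 0.0
slide [ 48.7   0.4 175. ] dr [-0.     -0.0002 -0.002 ]
points in body box 0
```

Request:
servo_tool:
  increments:
    - {"slide": [20, 0, 0], "dr": [0, 0, 0], "jaw": 0.2}
    - {"slide": [45, 0.4, 15], "dr": [0, 0, 0], "jaw": 0.2}
    - {"slide": [48.5, 0.4, 45], "dr": [0, 0, 0], "jaw": 0.2}
    - {"slide": [48.5, 0.4, 80], "dr": [0, 0, 0], "jaw": 0.2}
    - {"slide": [48.5, 0.4, 110], "dr": [0, 0, 0], "jaw": 0.2}
    - {"slide": [48.5, 0.4, 140], "dr": [0, 0, 0], "jaw": 0.2}
    - {"slide": [48.5, 0.4, 160], "dr": [0, 0, 0], "jaw": 0.2}
    - {"slide": [48.5, 0.4, 170], "dr": [0, 0, 0], "jaw": 0.2}
    - {"slide": [48.5, 0.4, 175], "dr": [0, 0, 0], "jaw": 0.2}
    - {"slide": [48.5, 0.4, 175], "dr": [0, 0, 0], "jaw": 0.2}
    - {"slide": [48.5, 0.4, 175], "dr": [0, 0, 0], "jaw": 0.35}
    - {"slide": [48.5, 0.4, 175], "dr": [0, 0, 0], "jaw": 0.5}
    - {"slide": [48.5, 0.4, 175], "dr": [0, 0, 0], "jaw": 0.6}
    - {"slide": [48.5, 0.4, 175], "dr": [0, 0, 0], "jaw": 0.6}
    - {"slide": [48.5, 0.4, 175], "dr": [0, 0, 0], "jaw": 0.6}
    - {"slide": [48.5, 0.4, 175], "dr": [0, 0, 0], "jaw": 0.6}
    - {"slide": [48.5, 0.4, 175], "dr": [0, 0, 0], "jaw": 0.6}
  force: 25

```text
t: 16.4
tool_pos: [0.5282, 0.3348, 0.2229]
orientation: [-3.122, -0.341, -0.003]
force: [-0.0, -2.4, 6.2]
opening: 0.0522
gripper_force: 25.0
```

Run:
```python
from h import *
now()
```

```text
t 16.4 grasp [0.5285 0.335  0.0559] yaw 12.48 tilt [0.0015 0.0009] F [-0.  -2.4  6.2] M [-0.22  0.05  0.06] open 0.0522 gf 25.0
```

Run:
```python
from chk import *
g=f-ux*.1705-uy*.0002
go(g+[0,0,.215],yw); go(g+[0,0,.16],yw)
```

```text
t 16.4 grasp [0.5285 0.335  0.0559] yaw 12.48 tilt [0.0015 0.0009] F [-0.  -2.4  6.2] M [-0.22  0.05  0.06] open 0.0522 gf 25.0
slide [ -75.3  214.9 -159.3] dr [-0.0005 -0.0017 -0.0004]
slide [ -75.4  214.9 -104.3] dr [-0.0005 -0.0017 -0.0004]
```

Request:
servo_tool:
  increments:
    - {"slide": [0, 0, -4], "dr": [0, 0, 0], "jaw": 0.6}
    - {"slide": [0, 0, -15], "dr": [0, 0, 0], "jaw": 0.6}
    - {"slide": [0, 0, -40], "dr": [0, 0, 0], "jaw": 0.6}
    - {"slide": [0, 0, -75], "dr": [0, 0, 0], "jaw": 0.6}
    - {"slide": [0, 0, -110], "dr": [0, 0, 0], "jaw": 0.6}
    - {"slide": [-5, 15, -140], "dr": [0, 0, 0], "jaw": 0.6}
    - {"slide": [-18, 50, -159], "dr": [0, -0.0017, 0], "jaw": 0.6}
    - {"slide": [-33, 93, -159], "dr": [0, -0.0017, 0], "jaw": 0.6}
    - {"slide": [-48, 136, -159], "dr": [0, -0.0017, 0], "jaw": 0.6}
    - {"slide": [-62, 176, -159], "dr": [0, -0.0017, 0], "jaw": 0.6}
    - {"slide": [-71, 202, -159], "dr": [0, -0.0017, 0], "jaw": 0.6}
    - {"slide": [-75, 213, -155], "dr": [0, -0.0017, 0], "jaw": 0.6}
    - {"slide": [-75.3, 215, -140], "dr": [0, -0.0017, 0], "jaw": 0.6}
    - {"slide": [-75.3, 215, -120], "dr": [0, -0.0017, 0], "jaw": 0.6}
    - {"slide": [-75.3, 215, -109], "dr": [0, -0.0017, 0], "jaw": 0.6}
    - {"slide": [-75.3, 215, -104], "dr": [0, -0.0017, 0], "jaw": 0.6}
    - {"slide": [-75.3, 215, -104], "dr": [0, -0.0017, 0], "jaw": 0.6}
    - {"slide": [-75.3, 215, -104], "dr": [0, -0.0017, 0], "jaw": 0.6}

```text
t: 18.2
tool_pos: [0.5009, 0.1091, 0.3262]
orientation: [-3.123, -0.342, 0.002]
force: [-0.8, 0.7, -2.8]
opening: 0.0528
gripper_force: 25.0
```

Run:
```python
from chk import *
a=chk('side');chk('wrist');t=cam('top')
i=cv2.resize(a['im'][120:260,180:340],(640,560),interpolation=cv2.INTER_CUBIC);save(i,'s7')
B=cloud(t);h=cv2.cvtColor(t['im'],cv2.COLOR_RGB2HSV)
go(f-ux*.1705-uy*.0002+[0,0,.145],yw)
```

```text
t 18.2 grasp [0.5007 0.1091 0.1592] yaw 12.52 tilt [-0.0011  0.0002] F [-0.8  0.7 -2.8] M [ 0.02 -0.   -0.01] open 0.0528 gf 25.0
side arm 303 x [-0.1181 -0.0221] y [-0.0046  0.0028  0.0055] z [0.1003 0.1173 0.1284]
side tray 205 x [-0.2114 -0.1414] y [-0.034   0.0368  0.0398] z [0.0839 0.0921 0.1021]
wrist arm 3027 x [-0.1184 -0.0533] y [-0.0038  0.0007  0.0055] z [0.1278 0.1294 0.131 ]
wrist tray 4570 x [-0.179  -0.1405] y [-0.0381  0.0044  0.0395] z [0.0875 0.0891 0.1044]
slide [-0.2  0.1 14.7] dr [-0.0002  0.     -0.0002]
```

View pics/s7.png

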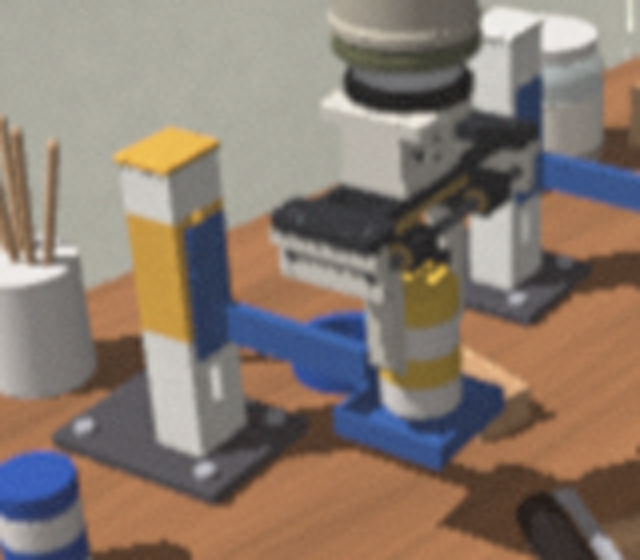

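Side view: the flange sits flush on the yellow band at (205,280), and the jar is centred over the tray at (420,400). I lower it gently.

Request:
servo_tool:
  increments:
    - {"slide": [0, 0, 3], "dr": [0, 0, 0], "jaw": 0.6}
    - {"slide": [0, 0, 6], "dr": [0, 0, 0], "jaw": 0.6}
    - {"slide": [0, 0, 9], "dr": [0, 0, 0], "jaw": 0.6}
    - {"slide": [0, 0, 11], "dr": [0, 0, 0], "jaw": 0.6}
    - {"slide": [0, 0, 12], "dr": [0, 0, 0], "jaw": 0.6}
    - {"slide": [0, 0, 13], "dr": [0, 0, 0], "jaw": 0.6}
    - {"slide": [0, 0, 13], "dr": [0, 0, 0], "jaw": 0.6}

```text
t: 19.05
tool_pos: [0.5006, 0.1085, 0.3126]
orientation: [-3.123, -0.341, 0.003]
force: [-0.3, -0.2, -3.0]
opening: 0.0527
gripper_force: 25.0
```

```bash
python3 -c "
from h import *
now()"
```

```text
t 19.05 grasp [0.5003 0.1085 0.1456] yaw 12.47 tilt [-0.0018  0.0001] F [-0.3 -0.2 -3. ] M [ 0.01 -0.03 -0.03] open 0.0527 gf 25.0
```

Request:
servo_tool:
  increments:
    - {"slide": [0, 0, 0.5], "dr": [0, 0, 0], "jaw": 0.6}
    - {"slide": [0, 0, 1], "dr": [0, 0, 0], "jaw": 0.6}
    - {"slide": [0, 0, 1.5], "dr": [0, 0, 0], "jaw": 0.6}
    - {"slide": [0, 0, 1.5], "dr": [0, 0, 0], "jaw": 0.6}

```text
t: 19.45
tool_pos: [0.5007, 0.1085, 0.3114]
orientation: [-3.123, -0.341, 0.002]
force: [0.3, 0.2, -2.4]
opening: 0.0526
gripper_force: 25.0
```

```bash
python3 -c "
from h import *
now()"
```

```text
t 19.45 grasp [0.5005 0.1085 0.1444] yaw 12.47 tilt [-0.0014  0.0001] F [ 0.3  0.2 -2.4] M [ 0.    0.01 -0.01] open 0.0526 gf 25.0
```

Beginning to touch perhaps; a little further.

Request:
servo_tool:
  increments:
    - {"slide": [0, 0, 0.5], "dr": [0, 0, 0], "jaw": 0.6}
    - {"slide": [0, 0, 1], "dr": [0, 0, 0], "jaw": 0.6}
    - {"slide": [0, 0, 1], "dr": [0, 0, 0], "jaw": 0.6}

```text
t: 19.75
tool_pos: [0.5008, 0.1086, 0.3109]
orientation: [-3.123, -0.341, 0.002]
force: [-1.9, 0.8, 2.7]
opening: 0.0526
gripper_force: 25.0
```

```bash
python3 -c "
from h import *
now()"
```

```text
t 19.75 grasp [0.5006 0.1086 0.1439] yaw 12.48 tilt [-0.001   0.0001] F [-1.9  0.8  2.7] M [0.05 0.41 0.06] open 0.0526 gf 25.0
```

Request:
servo_tool:
  increments:
    - {"slide": [0, 0, 0.6], "dr": [0, 0, 0], "jaw": 0.5}
    - {"slide": [0, 0, 0.6], "dr": [0, 0, 0], "jaw": 0.43}
    - {"slide": [0, 0, 0.6], "dr": [0, 0, 0], "jaw": 0.4}
    - {"slide": [0, 0, 0.6], "dr": [0, 0, 0], "jaw": 0.35}
    - {"slide": [0, 0, 0.6], "dr": [0, 0, 0], "jaw": 0.3}
    - {"slide": [0, 0, 0.6], "dr": [0, 0, 0], "jaw": 0.25}
    - {"slide": [0, 0, 0.6], "dr": [0, 0, 0], "jaw": 0.2}
    - {"slide": [0, 0, 0.6], "dr": [0, 0, 0], "jaw": 0.2}
    - {"slide": [0, 0, 0.6], "dr": [0, 0, 0], "jaw": 0.2}
    - {"slide": [0, 0, -5], "dr": [0, 0, 0], "jaw": 0.2}
    - {"slide": [0, 0, -20], "dr": [0, 0, 0], "jaw": 0.2}
    - {"slide": [0, 0, -45], "dr": [0, 0, 0], "jaw": 0.2}
    - {"slide": [0, 0, -80], "dr": [0, 0, 0], "jaw": 0.2}
    - {"slide": [0, 0, -115], "dr": [0, 0, 0], "jaw": 0.2}
    - {"slide": [-20, 0, -135], "dr": [0, 0, 0], "jaw": 0.2}
    - {"slide": [-60, 0, -140], "dr": [0, 0, 0], "jaw": 0.2}
    - {"slide": [-80, 0, -140], "dr": [0, 0, 0], "jaw": 0.2}
    - {"slide": [-80, 0, -140], "dr": [0, 0, 0], "jaw": 0.2}
    - {"slide": [-80, 0, -140], "dr": [0, 0, 0], "jaw": 0.2}
  force: 10

```text
t: 21.65
tool_pos: [0.4229, 0.0912, 0.4517]
orientation: [-3.123, -0.341, -0.002]
force: [0.8, -0.5, 0.6]
opening: 0.074
gripper_force: 0.0
```

Run:
```python
from chk import *
a=chk('side');w=chk('wrist')
i=np.hstack([cv2.resize(a['im'][120:260,150:330],(400,311)),cv2.resize(w['im'],(400,311))]);save(i,'f8')
W=cloud(w);h=cv2.cvtColor(w['im'],cv2.COLOR_RGB2HSV);m=(abs(h[...,0].astype(int)-25)<7)&(h[...,1]>150)&(W[...,2]>.15)&(W[...,2]<.19)
P=W[m];(cx,cy),r=cv2.minEnclosingCircle(P[:,:2].astype(np.float32));L=np.array([cx,cy,0])-f;print('lid',(L@ux).round(4),(L@uy).round(4),r,np.percentile(P[:,2],[5,50,95]))
```

```text
t 21.65 grasp [0.423  0.0913 0.2847] yaw 12.47 tilt [0.001  0.0003] F [ 0.8 -0.5  0.6] M [0.03 0.02 0.02] open 0.074 gf 0.0
side arm 297 x [-0.1182 -0.0225] y [-0.0042  0.0029  0.0056] z [0.0993 0.1176 0.1283]
side tray 144 x [-0.2122 -0.1413] y [-0.0009  0.0376  0.04  ] z [0.0854 0.094  0.1012]
wrist arm 347 x [-0.1195 -0.0998] y [-0.0037  0.0011  0.005 ] z [0.127  0.1285 0.1302]
wrist tray 2533 x [-0.2098 -0.1405] y [-0.0383  0.0176  0.0399] z [0.0863 0.0892 0.1043]
lid -0.1734 -0.0007 0.026289114728569984 [0.17173519 0.17302894 0.174281  ]
```

View pics/f8.png

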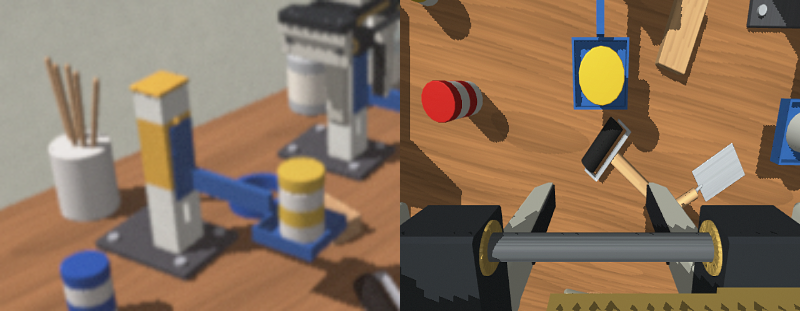

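The jar stands upright in the middle of the tray at (300,200), with its lid within 4 mm of centre. The bracket hangs flush on the yellow band at (180,155), and the gripper is clear of everything.

```bash
python3 -c "
from plant import *
print(close_job())"
```

```text
the job is handed in; nothing more can be done
None
```

The blue bracket is hooked fully home on the free upright and the nearer yellow-lidded jar stands in its tray; nothing else was handled, and the job was handed in at about 22 s with no verdict returned.

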